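# Lever open the heavy flap of the parts bin

### The arm

A 7-joint arm with a two-finger parallel gripper is mounted at the origin on a cart in front of the work surface, level with it; the furniture and walls round the work are solid. World frame = base frame: x ahead of the robot, y to its left, z up, the work surface at z = 0. Lengths are in m, angles in rad, forces in N, time in s.
With the tool pointing down it reaches from about 0.4 to 0.85 m from the base axis. Payload 4.5 kg.
Tool frame: the origin (TCP) lies midway between the tips of the shut fingers; the grasp point (between the pads) lies 19 mm behind it; z points along the fingers, y is the direction in which the jaws open and shut (so a half turn about z gives the same grasp; the last joint's range is limited). The gripper opens to 88 mm and grips with 3 to 60 N. Pads are 18 mm wide; open, the fingers measure 123 mm over their backs; the gripper's body (75 mm by 187 mm) begins 45 mm behind the grasp point.
Start: joints at [-1.198, 0.689, -0.195, 1.565, 0.157, 0.902, -0.215], TCP at [0.208, 0.59, 0.239] pointing down, gripper open.
Joint ranges: [-3.01, 3.01], [-0.46, 2.08], [-1.47, 1.51], [0.13, 2.56], [-1, 4.14], [0.04, 2.09], [-2.66, 2.66]. Speed limits (rad/s): [2.57, 2.57, 3.14, 3.14, 3.14, 3.14, 3.14].

### API

Orientations are given as a unit quaternion [x, y, z, w].
In Python, from plant import get_obs, capture, hand_in gives the robot as it stands.
- The arm moves only by the tool servo_tool, never from a script. Its argument "steps" is a list of rows, each an object with "gripper": the finger opening in m, from 0 to 0.0881; "slide": the shift along the tool's x, y, z in m, a list of three; "yaw": the turn about the tool's z in rad. In form: [{"gripper": gripper, "slide": [tx, ty, tz], "yaw": yaw}, ...]. A call has 1 to 5 rows; each row shifts and turns the pose as measured when the row begins, along the tool's axes as they then stand; what a row does not reach is not made up. A row lasts 1/8 s, in which the tool goes at most 62.5 mm and 10.7 degrees, less where a joint would pass 70% of its speed; a pose out of reach is approached as far as the arm can. A call is refused whole if a number of a shift passes 0.0625 or a number of a turn 0.188, either way. A call with a gripper value outside its range is refused whole. The fingers move at their own pace and stop on an object; the grip force is fixed at half the most. Time passes only in rows, so rows that do not move let the fingers close. It gives the time, the measured TCP pose, the force and the opening at its end, in the units of the state.
- get_obs(): the state, without advancing time (a new reading comes with each control period).
- capture(name): name is "scene" or "top" or "wrist"; returns a dict with "img" (480x640x3 uint8, red, green, blue), "K" (3x3 intrinsics, pixels), "T" (4x4, takes a point from camera to world coordinates); the wrist camera has in their place "tool_from_camera" (4x4, takes a point from camera to tool coordinates, whose origin is the TCP and whose axes are the flange's). Camera axes: x right, y down, z forward; pixel columns grow to the right and rows downward; lengths in m; the calibration is good to about 2 mm. The wrist camera is an equidistant fisheye: a pixel r from the principal point sees the ray r / f radians off the axis. A picture is of the moment at which its call begins: read the wrist's pose just before it. There is no depth.
- hand_in(): hands the job in, once; it reports no verdict.
The state is a dict: "t": time; "joint_positions": joint angles; "qd": joint speeds; "joint_efforts": joint torques, N m; "position": TCP position; "orientation": TCP orientation; "force": force on the tool from outside, world axes, zero at the start; "ft_torque": the same for the moment, N m; "grip_width": finger opening in m.
Only numpy, scipy, OpenCV 4.12 (cv2) and the standard library are available. Lean on these libraries where they do the work, as an engineer would, in place of code of your own. Each camera call takes 0.05 s, during which the arm holds its last target. There are 200 camera calls.

### The job

Raise the heavy steel flap of the blue parts bin with its lever, so that a colleague can slip a part in. With the fingertips, first push the red-topped safety bolt all the way out from under the lever, then press the red pad at the lever's long end right down to its stop, and finish with the robot still pressing it down so that the flap stays raised. Nothing is to be picked up: do not lift the lever out of its saddle, do not touch the flap itself, and leave the things lying beside the bin alone.

Things in the scene. Friction and masses are not known exactly. Their poses are not given: they have to be found in the camera images.
- bin: Fixed fixture: grey base plate (x -210 to 170 mm, y -50 to 50, 12 high) with a blue steel bin at its far end (x 85 to 170, y -75 to 75, rim 112 high). Origin on the bench (z = 0) straight below the lever's pin axis; x runs level along the lever from its long end to the bin, y left, z up. Lever saddle at the origin, cheeks 106 mm high. Place and yaw vary.
- down_stop (a point): Top centre of the black rubber stop on which the lever's long end comes to rest: a round post 28 mm across, on the bin's x = -170 mm, y = 0, 30 mm above the bench, straight below the red pad.
- lever: Loose lever resting by its cross pin in the open V saddle. Aluminium bar 18 mm wide, 10 thick, with a heavy dark toe under the flap. Origin on the pin axis, 100 mm above the bench; x toward the toe (tip x = 80 mm), long arm to x = -185; z up. Level at the start, bar top 113 mm above the bench. Its long end rocks down about 0.4 rad to the stop; the toe then raises the flap.
- lever_pad (a point): Centre of the top of the round red pad (42 mm across, 8 thick) on the lever's long end, 170 mm from the pin axis and 20 mm above it: 120 mm above the bench at the start. With the lever on its stop it lies about 51 mm above the bench and 5 mm nearer the bin. Pressing it down takes 2 to 8 N.
- bolt (a joint): Steel safety bolt that slides level along the bin's -y (right). 0 = fully in, under the lever at bin x = -100 mm, blocking it; 0.045 m = fully out, at its end stop. Starts at 0 to 0.006 m. Sliding takes 1 to 2 N; it stays where it is left. Its grey guide spans bin x -117 to -83, y -49 to -17 mm, top 105 mm above the bench.
- bolt_knob (a point): Centre of the red ball (20 mm across) on the bolt's upright 14 mm post, at bin x = -100 mm, y = -78 mm minus the bolt's joint value, 148 mm above the bench; post bare from 98 mm up to the ball. The gap of about 60 mm between post and lever takes a fingertip (above the guide), which pushes post or ball toward the bin's -y.
- flap (a joint): Angle of the heavy steel flap (1 to 2 kg, 108 x 150 x 10 mm), hinged on the bin's far rim (bin x = 166 mm, 121 mm high); 0 = shut, grows as the near edge rises; about 0.26 rad with the lever on its stop. It falls shut when the lever is released.
- flap_lip (a point): Middle of the flap's near edge, 108 mm from the hinge axis, over the lever's toe; 121 mm above the bench when shut.
- cylinder: Bystander: silvery euro lock cylinder, 41 x 65 x 17 mm, lying right of the lever's long end. Origin at the centre of its underside. Leave it alone.
- fob: Bystander: black car key remote, 35 x 63 x 15 mm, lying left of the lever's middle. Origin at the centre of its underside. Leave it alone.
- padlock: Bystander: brass padlock lying on its side, 66 x 42 x 15 mm, to the left of the saddle. Origin at the centre of its underside. Leave it alone.
- collet: Bystander: light grey spindle collet standing upright, 21 mm across, 40 mm high, right of the saddle. Origin at the centre of its underside. Leave it alone.

How it is judged:
On the way, in this order (a step that is already met when the one before it is completed fails the run):
1. the safety bolt is pushed out from under the lever (value of joint bolt above 0.036 m), for 0.2 s.
2. the lever has raised the flap (value of joint flap above 0.2 rad and contact force between the fingers and lever above 0.5 N), for 0.2 s.
At the end, for the whole second after the job is handed in: The bolt is out (at least 36 of 45 mm), the flap is raised to at least 0.2 rad by the lever, whose pin still sits in its saddle (within 8 mm in height), and the fingers press on the lever with at least 0.5 N (all of step 2 and value of joint bolt above 0.036 m and z of lever in the frame of bin between 0.092 and 0.108 m); the arm keeps its last pose, push and grip.
It fails at once if the lever is lifted or shifted out of its saddle (pin more than 15 mm from its seat) (distance of lever from where it was at the start of the episode above 0.015 m).
It fails at once if the robot touches the flap (contact force between any of the fingers, the arm and flap above 0.5 N).
It fails at once if a bystander is moved by more than 20 mm (distance of any of cylinder, fob, padlock, collet from where it was at the start of the episode above 0.02 m).
It also fails if it takes over 43 s, if anything falls off the work surface, if the arm or the gripper's body presses on something with over 40 N, if the wrist force passes 120 N, or if a joint passes its speed limit or range.

## Working session

There is one attempt and no reset: what is moved stays moved. The work goes in short steps, Python scripts to look and compute and a tool call to move; the robot and the scene stay as the last step left them, time stands still between calls to the robot, and variables do not carry over. Pictures are saved under pics/ and viewed, about 8 in all and at most 12, crops included, and the job is handed in when it is done.

Besides the shell and the picture viewer there is one more tool, called after "Call:" by a JSON object that holds its "method" and its "body", one argument or row to a line. servo_tool: Moves the arm, as the interface text tells. Its arguments: {"type":"object","properties":{"steps":{"type":"array"}},"required":["steps"]}

```bash
mkdir -p pics
python3 - <<'E'
from plant import *
import cv2,pickle,numpy as np
o=get_obs();print({k:np.round(v,4) for k,v in o.items()})
d={}
for n in("scene","top"):
    c=capture(n);d[n]=c;cv2.imwrite(f"pics/{n}0.png",c["img"][:,:,::-1]);print(n,c["K"],c["T"].round(4))
pickle.dump(d,open("d.pkl","wb"))
E
```

```text
{'t': np.float64(0.0), 'joint_positions': array([-1.1982,  0.69  , -0.1946,  1.5663,  0.1573,  0.9025, -0.2151]), 'qd': array([-0.0008,  0.    , -0.0008,  0.0014,  0.001 , -0.0003,  0.0009]), 'joint_efforts': array([-3.00000e-04, -5.27574e+01, -1.26650e+00, -1.53426e+01,
       -5.25000e-02,  6.90000e-03,  2.00000e-04]), 'position': array([0.2076, 0.5889, 0.2379]), 'orientation': array([ 1.685e-01,  9.857e-01, -9.000e-04, -1.000e-04]), 'force': array([ 0.1296,  0.2168, -0.6445]), 'ft_torque': array([-0.0188, -0.0015,  0.0084]), 'grip_width': np.float64(0.0883)}
scene [[574.8773996    0.         320.54958835]
 [  0.         574.8773996  246.42299563]
 [  0.           0.           1.        ]] [[-0.3706 -0.7309  0.5731  0.1041]
 [-0.9287  0.2806 -0.2427  0.049 ]
 [ 0.0166 -0.6221 -0.7827  0.8186]
 [ 0.      0.      0.      1.    ]]
top [[579.55318981   0.         322.97409947]
 [  0.         579.55318981 246.02267368]
 [  0.           0.           1.        ]] [[-0.0173 -0.9852  0.1706  0.4611]
 [-0.9996  0.0208  0.0189 -0.1745]
 [-0.0221 -0.1702 -0.9852  1.0205]
 [ 0.      0.      0.      1.    ]]
```

View pics/top0.png

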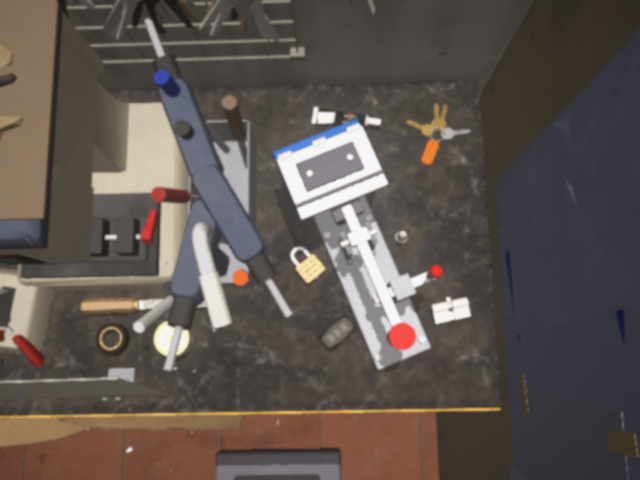

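View pics/scene0.png

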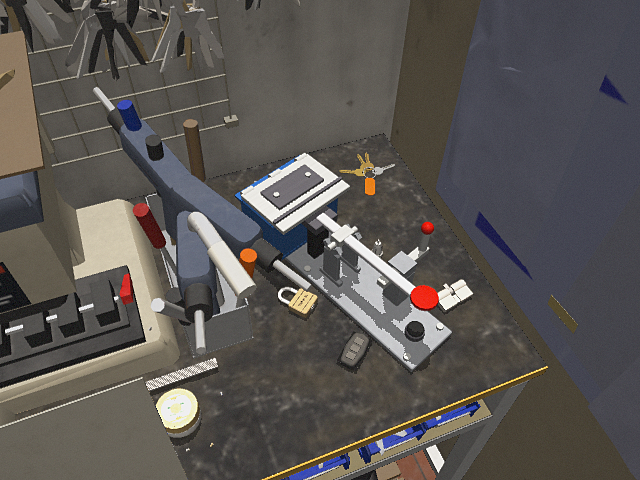

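```bash
cat > h.py <<'E'
import numpy as np,cv2
def ray(c,uv):
    d=c["T"][:3,:3]@np.linalg.solve(c["K"],[uv[0],uv[1],1.]);return c["T"][:3,3],d/np.linalg.norm(d)
def onz(c,uv,z):
    p,d=ray(c,uv);return p+d*(z-p[2])/d[2]
def tri(*cu):
    A=0;b=0
    for c,uv in cu:
        p,d=ray(c,uv);M=np.eye(3)-np.outer(d,d);A=A+M;b=b+M@p
    return np.linalg.solve(A,b)
def red(img):
    h=cv2.cvtColor(img,cv2.COLOR_RGB2HSV);m=((h[...,0]<6)|(h[...,0]>174))&(h[...,1]>170)&(h[...,2]>110)
    n,l,s,c=cv2.connectedComponentsWithStats(m.astype(np.uint8));return [(s[i],c[i]) for i in range(1,n) if s[i,4]>20]
E
python3 - <<'E'
import pickle;from h import *
d=pickle.load(open("d.pkl","rb"));np.set_printoptions(precision=4,suppress=True)
for n in d:
    for s,c in red(d[n]["img"]): print(n,s,c, onz(d[n],c,.12),onz(d[n],c,.148))
t,s=d["top"],d["scene"]
for nm,a,b in [("bluecap",(165,77),(127,103)),("blackknob",(183,129),(154,140)),("orange",(240,277),(249,256)),("rodtip",(290,314),(309,285)),("whitehandle end",(220,322),(243,287)),("rodtip2",(168,366),(200,347)),("whitetop",(200,230),(198,217)),("wood",(230,101),(192,123)),("redh",(158,195),(141,208))]: print(nm,tri((t,a),(s,b)))
E
```

```text
scene [133 203  16  14 128] [139.8359 209.8203] [0.7913 0.0783 0.12  ] [0.7637 0.0771 0.148 ]
scene [421 222  13  11 105] [427.3429 226.7238] [ 0.5917 -0.3424  0.12  ] [ 0.5721 -0.3267  0.148 ]
scene [120 274  13  30 261] [125.7318 289.9157] [0.6421 0.127  0.12  ] [0.6205 0.1238 0.148 ]
scene [410 285  29  24 516] [424.1977 296.6512] [ 0.4746 -0.274   0.12  ] [ 0.4598 -0.261   0.148 ]
top [142 211  14  31 233] [148.6395 227.1116] [0.6535 0.1207 0.12  ] [0.6475 0.1115 0.148 ]
top [430 265  12  12 109] [435.6789 270.6697] [ 0.5743 -0.3322  0.12  ] [ 0.5708 -0.3273  0.148 ]
top [389 325  25  23 458] [401.4891 336.0677] [ 0.4746 -0.275   0.12  ] [ 0.4741 -0.2719  0.148 ]
top [ 14 337  28  29 269] [ 27.6059 350.8141] [0.4622 0.3024 0.12  ] [0.4622 0.2876 0.148 ]
bluecap [0.8189 0.0474 0.3033]
blackknob [0.7537 0.0272 0.2821]
orange [ 0.5581 -0.043   0.2236]
rodtip [ 0.5081 -0.1085  0.1903]
whitehandle end [ 0.4961 -0.0196  0.2486]
rodtip2 [0.4395 0.0489 0.2436]
whitetop [0.6187 0.0055 0.256 ]
wood [ 0.8022 -0.033   0.2578]
redh [0.6734 0.0702 0.2419]
```

Run:
```python
from plant import *
import pickle;from h import *
d=pickle.load(open("d.pkl","rb"));np.set_printoptions(precision=4,suppress=True)
w=capture("wrist");print(w["K"],w["tool_from_camera"]);
t,s=d["top"],d["scene"]
im=np.vstack([np.hstack([cv2.resize(w["img"],(400,300)),cv2.resize(t["img"][210:420,0:280],(400,300))]),np.hstack([cv2.resize(s["img"][330:480,0:200],(400,300)),cv2.resize(s["img"][0:270,0:360],(400,300))])])
cv2.imwrite("pics/w0.png",im[:,:,::-1])
print(tri((t,(46,247)),(s,(44,178))))
```

```text
[[371.6483   0.     320.2932]
 [  0.     371.6483 241.0508]
 [  0.       0.       1.    ]] [[-0.0005 -0.9614 -0.2751  0.0705]
 [ 1.     -0.0002 -0.0012  0.0009]
 [ 0.0011 -0.2751  0.9614 -0.1458]
 [ 0.      0.      0.      1.    ]]
[0.573  0.1402 0.4142]
```

View pics/w0.png

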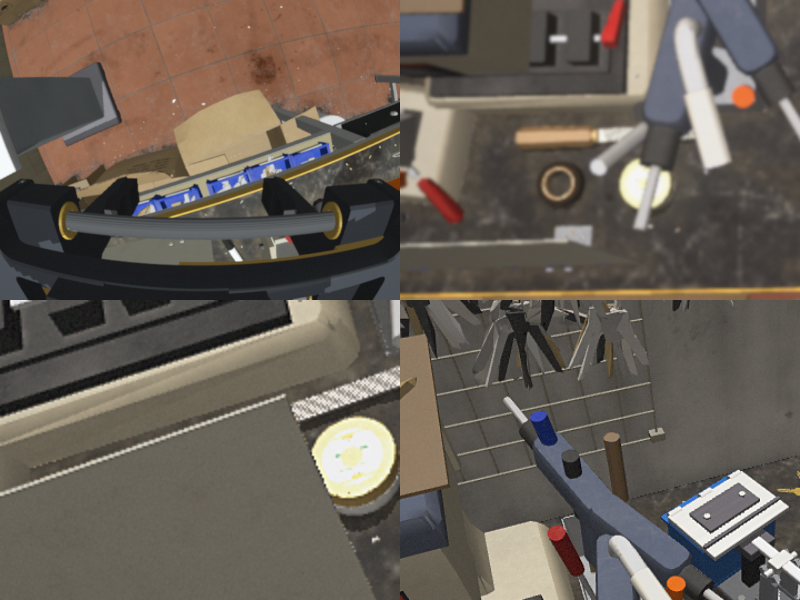

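Run:
```python
import pickle;from h import *
d=pickle.load(open("d.pkl","rb"));np.set_printoptions(precision=4,suppress=True)
t,s=d["top"],d["scene"]
for a in [(133,379),(133,368),(150,392)]: 
  p=tri((t,a),(s,(142,378)));print(p,np.linalg.norm(np.cross(ray(s,(142,378))[1],p-ray(s,(0,0))[0])))
yaw=np.radians(22.1);R=np.array([[np.cos(yaw),-np.sin(yaw)],[np.sin(yaw),np.cos(yaw)]])
O=np.array([.4746,-.2745])-R@[-.17,0]
print(O,[O+R@q for q in [(-.1,-.043),(-.1,-.1),(-.17,0)]])
# verify saddle/ bin corner projection
def proj(c,p): q=np.linalg.inv(c["T"])@[*p,1];q=c["K"]@q[:3];return q[:2]/q[2]
for q in [(-.21,-.05,.012),(-.21,.05,.012),(.08,0,.11)]: 
  P=[*(O+R@q[:2]),q[2]];print(proj(t,P),proj(s,P))
```

```text
[0.426 0.108 0.234] 0.010819356693734227
[0.439  0.1131 0.213 ] 0.008085856580343288
[0.4128 0.0935 0.2483] 0.024090103680302413
[ 0.6321 -0.2105] [array([ 0.5556, -0.288 ]), array([ 0.5771, -0.3408]), array([ 0.4746, -0.2745])]
[430.5755 347.3065] [452.982  331.0126]
[376.9751 370.727 ] [412.6289 370.0768]
[336.495  192.5108] [307.4025 208.1202]
```

Call:
{"method": "servo_tool", "body": {
  "steps": [
    {"gripper": 0.0, "slide": [0, 0, -0.06], "yaw": 0},
    {"gripper": 0.0, "slide": [0, 0, -0.06], "yaw": 0},
    {"gripper": 0.0, "slide": [0, 0, -0.06], "yaw": 0},
    {"gripper": 0.0, "slide": [0, 0, -0.06], "yaw": 0},
    {"gripper": 0.0, "slide": [0, 0, -0.06], "yaw": 0}
  ]
}}

```text
t: 0.78
position: [0.2075, 0.5872, 0.5397]
orientation: [0.168, 0.986, -0.009, -0.001]
force: [0.6, 1.6, 0.5]
grip_width: 0.0397
```

```bash
cat > nxt.py <<'E'
import sys
from plant import *;from h import *
from scipy.spatial.transform import Rotation as Ro
def go(target,yawgoal,n=5,step=.055,sy=.18):
    """yawgoal: world direction (deg) of tool y"""
    o=get_obs();p=o["position"].copy();R=Ro.from_quat(o["orientation"]).as_matrix()
    a=np.degrees(np.arctan2(R[1,1],R[0,1]));dy=-np.radians((yawgoal-a+180)%360-180)
    print("t",o["t"],"p",p.round(4),"F",o["force"].round(1),"q",o["joint_positions"].round(2),"yaw",a.round(1),"tilt",np.degrees(np.arccos(-R[2,2])).round(2))
    for i in range(n):
        e=np.array(target)-p;L=np.linalg.norm(e);e=e*min(1,step/max(L,1e-9));w=float(np.clip(dy,-sy,sy));dy-=w
        print((R.T@e).round(3).tolist(),round(w,3));p=p+e;R=R@Ro.from_rotvec([0,0,w]).as_matrix()
if __name__=="__main__":
    v=[float(x) for x in sys.argv[1:]];go(v[:3],v[3],*( [int(v[4])] if len(v)>4 else []))
E
python3 nxt.py .38 .2 .5 -67.9
```

```text
t 0.775 p [0.2075 0.5872 0.5397] F [0.6 1.6 0.5] q [-1.22  0.53 -0.19  0.94  0.1   1.69 -0.14] yaw 70.6 tilt 1.03
[-0.038, -0.04, 0.006] 0.18
[-0.044, -0.032, 0.006] 0.18
[-0.049, -0.024, 0.006] 0.18
[-0.053, -0.015, 0.006] 0.18
[-0.054, -0.005, 0.006] 0.18
```

Call:
{"method": "servo_tool", "body": {
  "steps": [
    {"gripper": 0.0, "slide": [-0.038, -0.04, 0.006], "yaw": 0.18},
    {"gripper": 0.0, "slide": [-0.044, -0.032, 0.006], "yaw": 0.18},
    {"gripper": 0.0, "slide": [-0.049, -0.024, 0.006], "yaw": 0.18},
    {"gripper": 0.0, "slide": [-0.053, -0.015, 0.006], "yaw": 0.18},
    {"gripper": 0.0, "slide": [-0.054, -0.005, 0.006], "yaw": 0.18}
  ]
}}

```text
t: 1.4
position: [0.3183, 0.3367, 0.5153]
orientation: [0.589, 0.808, 0.0, -0.001]
force: [0.5, -0.0, 0.4]
grip_width: 0.0006
```

```bash
python3 nxt.py .40 .15 .5 -67.9
```

```text
t 1.4 p [0.3183 0.3367 0.5153] F [ 0.5 -0.   0.4] q [-0.94  0.22  0.04  1.52 -0.01  1.41 -0.59] yaw 17.8 tilt 0.16
[-0.055, 0.006, 0.004] 0.18
[-0.053, 0.015, 0.004] 0.18
[-0.049, 0.024, 0.004] 0.18
[-0.031, 0.024, 0.003] 0.18
[0.0, 0.0, 0.0] 0.18
```

Call:
{"method": "servo_tool", "body": {
  "steps": [
    {"gripper": 0.0, "slide": [-0.055, 0.006, 0.004], "yaw": 0.18},
    {"gripper": 0.0, "slide": [-0.053, 0.015, 0.004], "yaw": 0.18},
    {"gripper": 0.0, "slide": [-0.049, 0.024, 0.004], "yaw": 0.18},
    {"gripper": 0.0, "slide": [-0.044, 0.033, 0], "yaw": 0.18}
  ]
}}

```text
t: 1.9
position: [0.4051, 0.1266, 0.5015]
orientation: [0.843, 0.539, -0.001, -0.002]
force: [0.8, 0.6, 0.6]
grip_width: 0.0005
```

```bash
python3 nxt.py .5556 -.288 .42 -67.9
```

```text
t 1.9 p [0.4051 0.1266 0.5015] F [0.8 0.6 0.6] q [-0.65  0.15  0.3   1.65 -0.05  1.35 -0.78] yaw -24.8 tilt 0.21
[-0.038, 0.038, 0.01] 0.18
[-0.031, 0.044, 0.01] 0.18
[-0.023, 0.049, 0.01] 0.18
[-0.013, 0.052, 0.01] 0.18
[-0.004, 0.054, 0.01] 0.032
```

Call:
{"method": "servo_tool", "body": {
  "steps": [
    {"gripper": 0.0, "slide": [-0.038, 0.038, 0.0], "yaw": 0.18},
    {"gripper": 0.0, "slide": [-0.031, 0.044, 0.0], "yaw": 0.18},
    {"gripper": 0.0, "slide": [-0.023, 0.049, 0.01], "yaw": 0.18},
    {"gripper": 0.0, "slide": [-0.013, 0.052, 0.01], "yaw": 0.18},
    {"gripper": 0.0, "slide": [-0.004, 0.054, 0.01], "yaw": 0.032}
  ]
}}

```text
t: 2.52
position: [0.495, -0.1355, 0.4701]
orientation: [0.984, 0.18, -0.0, -0.002]
force: [0.3, 1.1, 0.5]
grip_width: 0.0003
```

```bash
python3 nxt.py .5556 -.288 .3 -67.9
```

```text
t 2.525 p [ 0.495  -0.1355  0.4701] F [0.3 1.1 0.5] q [-0.19  0.36  0.58  1.52 -0.2   1.33 -0.81] yaw -69.3 tilt 0.21
[0.001, 0.038, 0.039] -0.024
[-0.0, 0.038, 0.039] 0.0
[-0.0, 0.038, 0.039] 0.0
[-0.0, 0.038, 0.039] 0.0
[-0.0, 0.011, 0.012] 0.0
```

Call:
{"method": "servo_tool", "body": {
  "steps": [
    {"gripper": 0.0, "slide": [0.0, 0.05, 0.0], "yaw": -0.024},
    {"gripper": 0.0, "slide": [0, 0.05, 0.02], "yaw": 0},
    {"gripper": 0.0, "slide": [0, 0.05, 0.03], "yaw": 0},
    {"gripper": 0.0, "slide": [0, 0.01, 0.04], "yaw": 0},
    {"gripper": 0.0, "slide": [0, 0, 0.04], "yaw": 0}
  ]
}}

```text
t: 3.15
position: [0.5558, -0.2939, 0.3353]
orientation: [0.982, 0.19, 0.0, -0.0]
force: [0.1, 0.6, 0.6]
grip_width: 0.0008
```

```bash
python3 nxt.py .5556 -.288 .23 -67.9
python3 - <<'E'
from plant import *
import cv2,numpy as np
a=capture("top")["img"];s=capture("scene")["img"];w=capture("wrist")["img"]
cv2.imwrite("pics/c1.png",np.vstack([np.hstack([a[150:390,240:560],cv2.resize(w,(320,240))]),np.hstack([s[150:390,240:560],s[150:390,240:560]*0])])[:,:,::-1])
E
```

```text
t 3.15 p [ 0.5558 -0.2939  0.3353] F [0.1 0.6 0.6] q [ 0.14  0.65  0.52  1.44 -0.33  1.14 -0.48] yaw -68.1 tilt 0.03
[0.001, -0.003, 0.055] -0.004
[0.001, -0.003, 0.05] 0.0
[0.0, 0.0, 0.0] 0.0
[0.0, 0.0, 0.0] 0.0
[0.0, 0.0, 0.0] 0.0
```

View pics/c1.png

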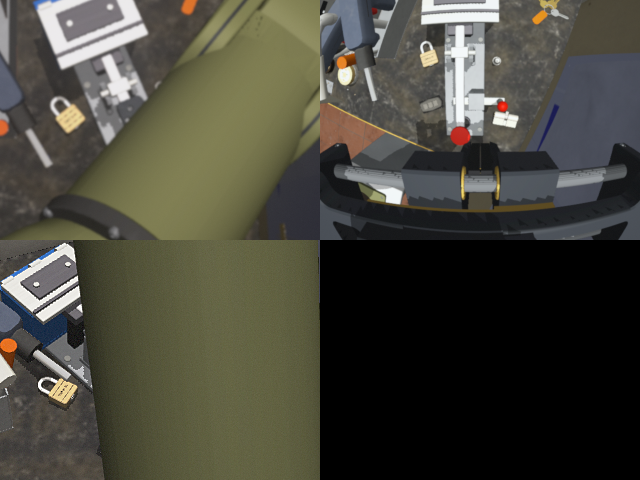

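```bash
cat >> h.py <<'E'
def wfind(zs=(.12,.148)):
    from plant import get_obs,capture
    from scipy.spatial.transform import Rotation as Ro
    o=get_obs();w=capture("wrist");M=np.eye(4);M[:3,:3]=Ro.from_quat(o["orientation"]).as_matrix();M[:3,3]=o["position"]
    T=M@w["tool_from_camera"];K=w["K"];yaw=np.radians(22.1);Rb=np.array([[np.cos(yaw),-np.sin(yaw)],[np.sin(yaw),np.cos(yaw)]]);O=np.array([.6321,-.2105])
    print("TCP bin",(Rb.T@(o["position"][:2]-O)).round(4),o["position"][2].round(4))
    for s,c in red(w["img"]):
        v=(c-K[:2,2])/K[0,0];r=np.linalg.norm(v);d=T[:3,:3]@np.r_[np.sin(r)*v/r,np.cos(r)]
        print(s,c.round(1),[(Rb.T@((T[:3,3]+d*(z-T[2,3])/d[2])[:2]-O)).round(4).tolist() for z in zs])
    return w["img"]
E
python3 -c "from h import *;wfind()"
```

```text
TCP bin [-0.102  -0.0462] 0.3354
[352 204  21  21 344] [362.2 213.8] [[-0.1063, -0.0869], [-0.1004, -0.0838]]
[ 259  254   40   37 1106] [278.4 272.4] [[-0.1683, -0.0013], [-0.1576, -0.0048]]
```

Call:
{"method": "servo_tool", "body": {
  "steps": [
    {"gripper": 0.0, "slide": [0.001, -0.003, 0.05], "yaw": -0.004},
    {"gripper": 0.0, "slide": [0, 0, 0.055], "yaw": 0},
    {"gripper": 0.0, "slide": [0, 0, 0.02], "yaw": 0},
    {"gripper": 0.0, "slide": [0, 0, 0], "yaw": 0}
  ]
}}

```text
t: 3.85
position: [0.5641, -0.2914, 0.2207]
orientation: [0.981, 0.195, 0.009, 0.006]
force: [0.6, 0.5, 0.2]
grip_width: 0.0002
```

```bash
python3 -c "from h import *;wfind()"; python3 nxt.py .5556 -.288 .124 -67.9
```

```text
TCP bin [-0.0934 -0.0494] 0.2207
[359 252  30  30 676] [373.3 266.2] [[-0.1095, -0.0884], [-0.0998, -0.0836]]
t 3.9 p [ 0.5647 -0.2919  0.2216] F [ 0.1 -0.2  0.2] q [ 0.16  0.75  0.45  1.59 -0.41  0.86 -0.41] yaw -67.6 tilt 1.34
[-0.005, -0.005, 0.055] 0.006
[-0.004, -0.004, 0.043] 0.0
[0.0, 0.0, 0.0] 0.0
[0.0, 0.0, 0.0] 0.0
[0.0, 0.0, 0.0] 0.0
```

Call:
{"method": "servo_tool", "body": {
  "steps": [
    {"gripper": 0.0, "slide": [-0.007, -0.006, 0.025], "yaw": 0},
    {"gripper": 0.0, "slide": [-0.002, -0.002, 0.025], "yaw": 0},
    {"gripper": 0.0, "slide": [0, 0, 0.0], "yaw": 0}
  ]
}}

```text
t: 4.28
position: [0.5598, -0.2909, 0.1788]
orientation: [0.981, 0.196, 0.016, 0.011]
force: [0.8, -0.1, 0.6]
grip_width: 0.0004
```

```bash
python3 -c "from h import *;wfind()"; python3 nxt.py .5556 -.288 .124 -67.9
```

```text
TCP bin [-0.0973 -0.0473] 0.1788
[372 269  34  34 964] [388.4 285.6] [[-0.1108, -0.09], [-0.0998, -0.0835]]
t 4.325 p [ 0.5607 -0.2917  0.18  ] F [0.5 0.6 0.4] q [ 0.18  0.79  0.41  1.66 -0.44  0.74 -0.37] yaw -67.5 tilt 2.39
[-0.005, -0.007, 0.054] 0.007
[-0.0, -0.0, 0.001] 0.0
[0.0, 0.0, 0.0] 0.0
[0.0, 0.0, 0.0] 0.0
[0.0, 0.0, 0.0] 0.0
```

Call:
{"method": "servo_tool", "body": {
  "steps": [
    {"gripper": 0.0, "slide": [-0.005, -0.006, 0.025], "yaw": 0.007},
    {"gripper": 0.0, "slide": [-0.001, -0.002, 0.022], "yaw": 0},
    {"gripper": 0.0, "slide": [0, 0, 0.007], "yaw": 0},
    {"gripper": 0.0, "slide": [0, 0, 0.0], "yaw": 0}
  ]
}}

```text
t: 4.82
position: [0.5609, -0.2915, 0.1339]
orientation: [0.981, 0.192, 0.024, 0.017]
force: [-0.5, 0.3, -0.5]
grip_width: 0.0005
```

```bash
python3 -c "
from h import *;cv2.imwrite('pics/w2.png',wfind()[:,:,::-1])"; python3 nxt.py .5556 -.288 .124 -67.9 2
```

```text
TCP bin [-0.0965 -0.0483] 0.1339
t 4.875 p [ 0.5611 -0.2917  0.1343] F [-0.2 -0.3  0.3] q [ 0.2   0.84  0.37  1.71 -0.48  0.62 -0.34] yaw -67.9 tilt 3.44
[-0.004, -0.006, 0.01] 0.001
[0.0, 0.0, 0.0] 0.0
```

View pics/w2.png

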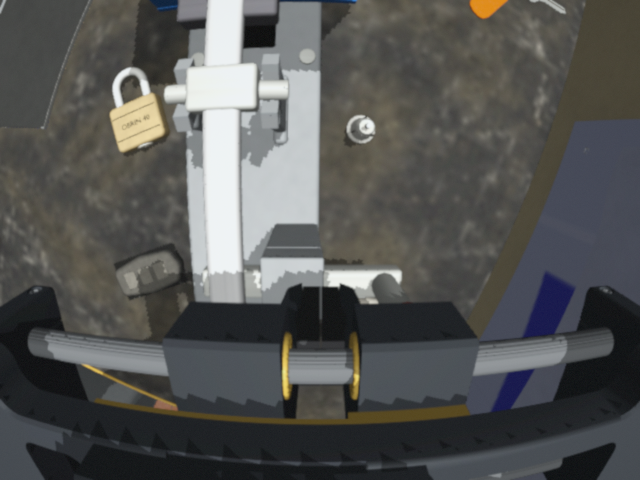

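Call:
{"method": "servo_tool", "body": {
  "steps": [
    {"gripper": 0.0, "slide": [-0.004, 0, 0.01], "yaw": 0},
    {"gripper": 0.0, "slide": [0, 0.012, 0.002], "yaw": 0},
    {"gripper": 0.0, "slide": [0, 0.012, 0.0], "yaw": 0},
    {"gripper": 0.0, "slide": [0, 0.012, 0], "yaw": 0}
  ]
}}

```text
t: 5.38
position: [0.5724, -0.3279, 0.1241]
orientation: [0.981, 0.193, 0.025, 0.017]
force: [-0.2, 1.4, -1.0]
grip_width: 0.0003
```

```bash
python3 -c "
from h import *;wfind()"; python3 nxt.py .5771 -.3408 .124 -67.9 2
```

```text
TCP bin [-0.0995 -0.0863] 0.1241
[132 385  45  25 832] [155.1 396.9] [[-0.156, 0.0022], [-0.1337, -0.0128]]
t 5.425 p [ 0.573  -0.3304  0.1245] F [ 0.8 -1.2 -0.2] q [ 0.26  0.89  0.37  1.62 -0.48  0.66 -0.31] yaw -67.9 tilt 3.57
[-0.0, 0.011, 0.001] 0.0
[0.0, 0.0, 0.0] 0.0
```

Call:
{"method": "servo_tool", "body": {
  "steps": [
    {"gripper": 0.0, "slide": [0, 0.008, 0], "yaw": 0},
    {"gripper": 0.0, "slide": [0, 0.006, 0], "yaw": 0},
    {"gripper": 0.0, "slide": [0, 0.004, 0.0], "yaw": 0}
  ]
}}

```text
t: 5.8
position: [0.5774, -0.3417, 0.1246]
orientation: [0.981, 0.193, 0.023, 0.011]
force: [-7.1, 12.3, 11.6]
grip_width: 0.0005
```

```bash
python3 -c "
from h import *;cv2.imwrite('pics/w3.png',wfind()[:,:,::-1])"; python3 nxt.py .5771 -.3408 .124 -67.9 2
```

```text
TCP bin [-0.1   -0.101] 0.1246
[ 112  379   63   31 1197] [140.4 394.3] [[-0.1573, -0.0026], [-0.1349, -0.0196]]
t 5.85 p [ 0.5774 -0.3416  0.1247] F [-6.5  8.7  8.6] q [ 0.28  0.9   0.37  1.58 -0.47  0.7  -0.31] yaw -67.8 tilt 2.86
[0.0, -0.001, 0.001] 0.002
[0.0, 0.0, 0.0] 0.0
```

View pics/w3.png

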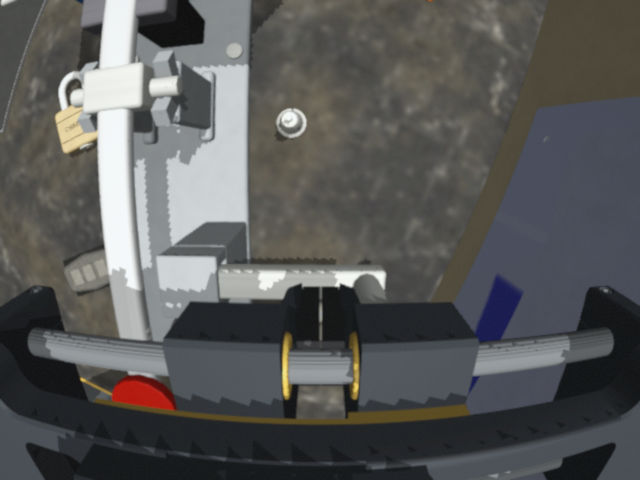

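Call:
{"method": "servo_tool", "body": {
  "steps": [
    {"gripper": 0.0, "slide": [0, -0.015, 0], "yaw": 0},
    {"gripper": 0.0, "slide": [0, -0.02, 0], "yaw": 0},
    {"gripper": 0.0, "slide": [0, -0.005, -0.04], "yaw": 0.0},
    {"gripper": 0.0, "slide": [0, 0, -0.045], "yaw": 0.0},
    {"gripper": 0.0, "slide": [-0.02, -0.02, -0.01], "yaw": 0.0}
  ]
}}

```text
t: 6.48
position: [0.5344, -0.2948, 0.2206]
orientation: [0.981, 0.193, 0.025, 0.015]
force: [0.1, 0.5, 0.3]
grip_width: 0.0004
```

```bash
python3 -c "
from h import *;wfind()"; python3 nxt.py .4718 -.2756 .19 -67.9
```

```text
TCP bin [-0.1223 -0.0413] 0.2206
[433 211  29  30 673] [447.  225.5] [[-0.1063, -0.1364], [-0.1008, -0.125]]
[235 283  49  21 771] [259.5 294.6] [[-0.1565, -0.0011], [-0.1454, -0.0049]]
t 6.525 p [ 0.5289 -0.2929  0.2202] F [-4.   1.7  0.1] q [ 0.19  0.7   0.44  1.72 -0.42  0.76 -0.36] yaw -67.9 tilt 2.9
[-0.039, -0.032, 0.022] 0.0
[-0.008, -0.007, 0.005] 0.0
[0.0, 0.0, 0.0] 0.0
[0.0, 0.0, 0.0] 0.0
[0.0, 0.0, 0.0] 0.0
```

Call:
{"method": "servo_tool", "body": {
  "steps": [
    {"gripper": 0.0, "slide": [-0.035, -0.03, 0.01], "yaw": 0},
    {"gripper": 0.0, "slide": [-0.012, -0.008, 0.015], "yaw": 0},
    {"gripper": 0.0, "slide": [0, 0, 0.015], "yaw": 0.0},
    {"gripper": 0.0, "slide": [0, 0, 0], "yaw": 0.0}
  ]
}}

```text
t: 7.02
position: [0.4748, -0.2789, 0.1778]
orientation: [0.981, 0.192, 0.025, 0.015]
force: [0.5, -0.1, 0.2]
grip_width: 0.0002
```

```bash
python3 -c "
from h import *;cv2.imwrite('pics/w4.png',wfind()[:,:,::-1])"; python3 nxt.py .4718 -.2756 .13 -67.9
```

```text
TCP bin [-0.1715 -0.0042] 0.1778
[525 136  29  35 796] [538.8 152.7] [[-0.0995, -0.146], [-0.1005, -0.1258]]
[ 277  228   69   60 3400] [310.8 259.1] [[-0.1668, -0.0006], [-0.1586, -0.0002]]
t 7.075 p [ 0.4752 -0.2793  0.1783] F [ 0.  -0.3 -0.5] q [ 0.23  0.69  0.37  1.93 -0.47  0.55 -0.27] yaw -67.9 tilt 3.43
[-0.004, -0.007, 0.048] -0.001
[0.0, 0.0, 0.0] 0.0
[0.0, 0.0, 0.0] 0.0
[0.0, 0.0, 0.0] 0.0
[0.0, 0.0, 0.0] 0.0
```

View pics/w4.png

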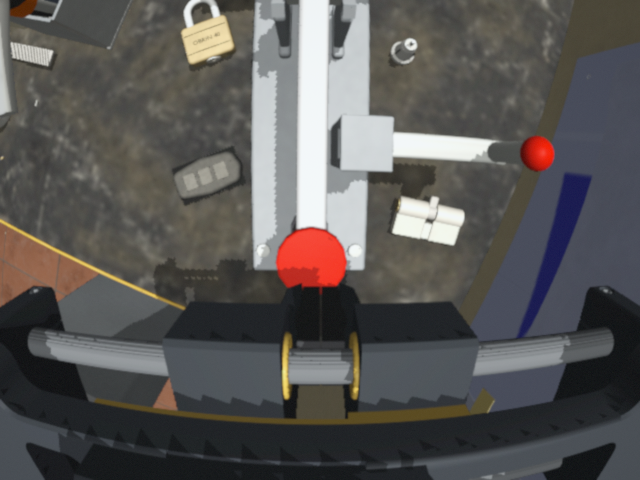

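Call:
{"method": "servo_tool", "body": {
  "steps": [
    {"gripper": 0.0, "slide": [-0.003, -0.006, 0.025], "yaw": 0},
    {"gripper": 0.0, "slide": [0, 0, 0.02], "yaw": 0},
    {"gripper": 0.0, "slide": [0, 0, 0.01], "yaw": 0.0}
  ]
}}

```text
t: 7.45
position: [0.4782, -0.2785, 0.1233]
orientation: [0.981, 0.192, 0.028, 0.019]
force: [0.2, 0.3, 0.2]
grip_width: 0.0005
```

```bash
python3 -c "
from h import *;wfind()"; python3 nxt.py .4718 -.2746 .06 -67.9 2
```

```text
TCP bin [-0.1681 -0.0051] 0.1233
[ 591  143   31   44 1045] [605.1 164.5] [[-0.0995, -0.1568], [-0.1003, -0.1275]]
[ 266  259   87   45 1881] [304.9 277.9] [[-0.156, 0.0018], [-0.1464, 0.002]]
t 7.5 p [ 0.4779 -0.2781  0.1225] F [ 0.3 -0.3 -0.8] q [ 0.28  0.77  0.28  1.96 -0.53  0.41 -0.22] yaw -67.9 tilt 3.82
[-0.006, -0.007, 0.054] 0.001
[-0.001, -0.001, 0.008] 0.0
```

Call:
{"method": "servo_tool", "body": {
  "steps": [
    {"gripper": 0.0, "slide": [-0.004, -0.006, -0.002], "yaw": 0},
    {"gripper": 0.0, "slide": [-0.001, -0.001, 0.008], "yaw": 0},
    {"gripper": 0.0, "slide": [0, 0, 0.012], "yaw": 0.0},
    {"gripper": 0.0, "slide": [0, 0, 0.012], "yaw": 0.0}
  ]
}}

```text
t: 8.0
position: [0.4712, -0.2755, 0.093]
orientation: [0.981, 0.192, 0.028, 0.019]
force: [-1.3, 0.9, 5.2]
grip_width: 0.0007
```

```bash
python3 -c "
from h import *;wfind()"; python3 nxt.py .4718 -.2746 .06 -67.9 2
```

```text
TCP bin [-0.1735  0.0003] 0.093
[ 279  251   93   53 2657] [328.4 273.8] [[-0.1496, -0.0008], [-0.1404, 0.0013]]
t 8.05 p [ 0.4712 -0.2753  0.0918] F [-1.6 -0.3  1.7] q [ 0.31  0.81  0.22  2.   -0.56  0.32 -0.19] yaw -67.9 tilt 3.85
[-0.001, -0.002, 0.032] -0.0
[0.0, 0.0, 0.0] 0.0
```

Call:
{"method": "servo_tool", "body": {
  "steps": [
    {"gripper": 0.0, "slide": [0, 0, 0.012], "yaw": 0},
    {"gripper": 0.0, "slide": [0, 0, 0.012], "yaw": 0},
    {"gripper": 0.0, "slide": [0, 0, 0.01], "yaw": 0.0}
  ]
}}

```text
t: 8.43
position: [0.4758, -0.2756, 0.0574]
orientation: [0.981, 0.192, 0.03, 0.019]
force: [1.6, 1.4, 4.3]
grip_width: 0.0002
```

```bash
python3 -c "
from h import *;wfind((.051,.148))"; python3 nxt.py .4718 -.2746 .05 -67.9 2
```

```text
TCP bin [-0.1693 -0.0015] 0.0574
[ 279  249   92   54 2887] [326.5 272.4] [[-0.1557, -0.0042], [-0.1244, 0.0025]]
t 8.475 p [ 0.4753 -0.2755  0.0564] F [1.3 0.3 1. ] q [ 0.35  0.88  0.17  2.   -0.58  0.24 -0.17] yaw -67.9 tilt 3.99
[-0.003, -0.002, 0.006] 0.0
[0.0, 0.0, 0.0] 0.0
```

Call:
{"method": "servo_tool", "body": {
  "steps": [
    {"gripper": 0.0, "slide": [0, 0, 0.008], "yaw": 0},
    {"gripper": 0.0, "slide": [0, 0, 0.006], "yaw": 0},
    {"gripper": 0.0, "slide": [0, 0, 0.006], "yaw": 0.0}
  ]
}}

```text
t: 8.85
position: [0.4764, -0.2759, 0.0507]
orientation: [0.981, 0.191, 0.034, 0.019]
force: [-14.4, 9.3, 68.9]
grip_width: 0.0005
```

```bash
python3 -c "
from h import *
from plant import *
im=wfind((.051,.148));s=capture('scene')['img'];cv2.imwrite('pics/w5.png',np.hstack([cv2.resize(im,(400,300)),cv2.resize(s,(400,300))])[:,:,::-1])"; python3 nxt.py .4718 -.2746 .05 -67.9 1
```

```text
TCP bin [-0.1689 -0.002 ] 0.0507
[ 278  249   93   54 3044] [325.5 272.4] [[-0.1532, -0.0038], [-0.1229, 0.0025]]
t 8.95 p [ 0.4764 -0.2758  0.0508] F [-12.9   9.   68. ] q [ 0.36  0.88  0.14  2.   -0.59  0.22 -0.16] yaw -68.0 tilt 4.47
[-0.004, -0.003, 0.0] -0.002
```

View pics/w5.png

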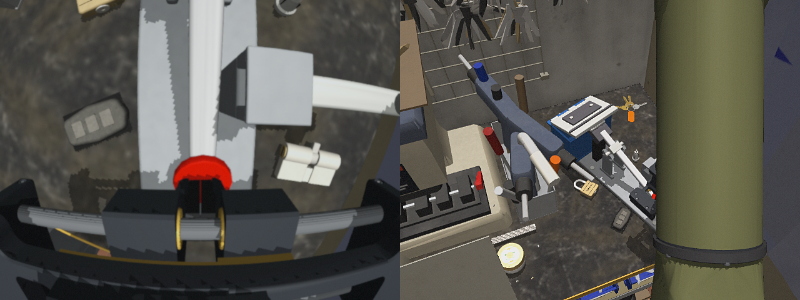

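The lever is on its stop, but 68 N is more than it needs. I'll ease the push a little.

Call:
{"method": "servo_tool", "body": {
  "steps": [
    {"gripper": 0.0, "slide": [0, 0, 0.002], "yaw": 0},
    {"gripper": 0.0, "slide": [0, 0, 0.002], "yaw": 0},
    {"gripper": 0.0, "slide": [0, 0, 0.002], "yaw": 0}
  ]
}}

```text
t: 9.32
position: [0.4762, -0.2759, 0.052]
orientation: [0.981, 0.191, 0.037, 0.019]
force: [-3.5, 3.8, 21.5]
grip_width: 0.0002
```

```bash
python3 nxt.py .4718 -.2746 .05 -67.9 1;python3 - <<'E'
from plant import *
import cv2,numpy as np
a=capture("top")["img"];s=capture("scene")["img"]
cv2.imwrite("pics/f.png",np.hstack([cv2.resize(x,(400,400)) for x in (a[90:290,240:440],s[130:280,210:360])])[:,:,::-1])
E
```

```text
t 9.325 p [ 0.4762 -0.2759  0.052 ] F [-3.5  3.8 21.5] q [ 0.37  0.88  0.13  2.01 -0.59  0.21 -0.16] yaw -68.1 tilt 4.74
[-0.004, -0.003, 0.002] -0.003
```

View pics/f.png

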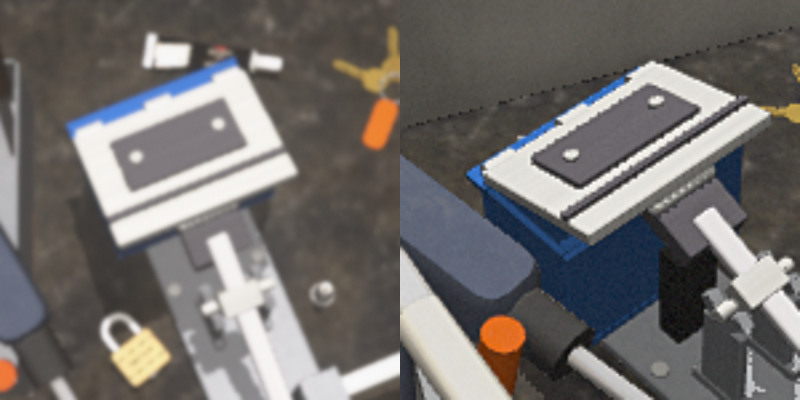

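The flap is visibly raised on the toe, the pin sits in its saddle, and the arm is steady at about 21 N. I'm handing in.

```bash
python3 -c "
from plant import *;print(hand_in())"
```

```text
the job is handed in; nothing more can be done
None
```

The flap is raised and the robot is still holding the lever down; I handed the job in at about 9.3 s of the 43 s allowed.

- **Bolt:** I pushed the post out with the shut fingertips until it met its end stop. Afterwards the wrist camera put the knob at bin y of about -125 mm, which means the bolt is about 45 mm out.
- **Lever:** I pressed the red pad down onto its stop. At hand-in the fingertips were at z = 52 mm (the pad's stop height is about 51 mm), pressing with about 21 N. The push briefly reached about 69 N on meeting the stop, so I eased it off.
- **Flap and surroundings:** The last pictures show the flap up on the toe and the lever's pin in its saddle. The bystanders looked undisturbed in the wrist picture taken while pressing. I judged these by eye and did not measure the flap angle.
- **Small disagreements:** The tool had tilted about 4.7° by the end. The pad, seen partly hidden by the fingers, measured about 10 mm nearer the bin than it should be; I ignored that because the fingertip position and force agreed with the stop.

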